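Make up the rework kit and the wiring kit

ROBOT

A 6-joint arm with a two-finger parallel gripper is mounted at the origin on a cart in front of the work surface, level with it; the furniture and walls round the work are solid. World frame = base frame: x ahead of the robot, y to its left, z up, the work surface at z = 0. Lengths are in m, angles in rad, forces in N, time in s.
With the tool pointing down it reaches from about 0.375 to 0.9 m from the base axis. Payload 3.1 kg.
Tool frame: the origin (TCP) lies on the centre line of the jaws, within the pads' length; the fingertips stand robot.tip_reach ahead of it and the grasp point (between the pads) lies 8 mm behind it (robot.tip_reach is the distance from the TCP to the fingertips, in m); z points along the fingers, y is the line along which they close (so a half turn about z gives the same grasp; the last joint's range is limited). The gripper opens to 87 mm and grips with 3 to 60 N. Pads are 19 mm wide; open, the fingers measure 117 mm over their backs; the gripper's body (75 mm by 190 mm) begins 51 mm behind the grasp point.
Start: joints at [1.107, 0.527, 1.433, -0, 1.181, -0.178], TCP at [0.176, 0.6, 0.234] pointing down, gripper open.
Joint ranges: [-3.08, 3.08], [-0.75, 2.2], [0.22, 2.44], [-1.43, 4.57], [0, 2.65], [-2.85, 2.85]. Speed limits (rad/s): [2.79, 2.79, 3.14, 3.14, 3.14, 3.14].

INTERFACE

Orientations are given as a unit quaternion [x, y, z, w].
In Python, from rig import robot gives the robot as it stands.
- The arm moves only by the tool jog_arm, never from a script. Its argument "motion" is one flat list of numbers, 7 for each row, row after row: the shift along the tool's x, y, z scaled (see below), then the turn, a rotation vector about the tool's x, y, z scaled (see below), then the gripper's target within -1 to 1 (shut at 1, half-way at 0, fully open at -1). In form: [x, y, z, rx, ry, rz, hand, x, y, z, rx, ry, rz, hand, ...]. A call has 1 to 12 rows; each row shifts and turns the commanded pose from where the row before left it, along the tool's axes as they then stand; what a row does not reach is not made up. The controller multiplies each number of a shift by 4 cm and each number of a turn by 4 degrees. A row lasts 1/8 s, in which the tool goes at most 62.5 mm and 10.7 degrees, less where a joint would pass 70% of its speed; a pose out of reach is approached as far as the arm can. A call with a number of a shift or a turn outside -1 to 1 is refused whole. A call with a gripper value outside its range is refused whole. The fingers move at their own pace and stop on an object; "grip_force" is the grip in N (left out, the last holds). Time passes only in rows, so rows that do not move let the fingers close. It gives the time, the measured TCP pose, the force, the opening and the grip force at its end, in the units of the state.
- robot.get_obs(): the state, without advancing time (a new reading comes with each control period).
- robot.camera(name): name is "scene" or "side" or "wrist"; returns the picture (384x512x3 uint8, blue, green, red); there is no depth.
- robot.calibration(name): a dict with "fx", "fy", "cx", "cy" (pixels), "R" (3x3) and "t" (3): a world point X has camera coordinates R X + t; the wrist camera has in their place "T_tool_cam" (4x4, takes a point from camera to tool coordinates, whose origin is the TCP and whose axes are the flange's). Camera axes: x right, y down, z forward; pixel columns grow to the right and rows downward; lengths in m; the calibration is good to about 2 mm. The wrist camera is an equidistant fisheye: a pixel r from the principal point sees the ray r / f radians off the axis. A picture is of the moment at which its call begins: read the wrist's pose just before it. calibration takes no time and is no camera call.
- robot.hand_in(): hands the job in; it is judged then, once.
The state is a dict: "time": time; "q": joint angles; "joint_velocities": joint speeds; "joint_torque": joint torques, N m; "position": TCP position; "tool_rot": TCP orientation; "ft_force": force on the tool from outside, world axes, zero at the start; "moment": the same for the moment, N m; "grip_width": finger opening in m; "grip_force": force on a finger pad.
Only numpy, scipy, OpenCV 4.12 (cv2) and the standard library are available. Lean on these libraries where they do the work, as an engineer would, in place of code of your own. Each camera call takes 0.05 s, during which the arm holds its last target. There are 200 camera calls.

TASK

Make up the two service kits in their foam trays. The rework kit, in the tray with the red cut-out floors, takes the solder spool, the amber tape and the flux bottle; the wiring kit, in the tray with the yellow floors, takes the flush cutters and the white cloth tape. Set each thing down, without dropping it, flat or upright and fully down in a cut-out that fits it, and leave the screwdriver, the tip cleaner and the robot car where they are.

Things in the scene. Friction and masses are not known exactly. Their poses are not given: they have to be found in the camera images.
- rework_tray: Fixed grey tray 270 x 124 mm (x, y), rim 14.5 mm high. Origin: centre of underside, z up, +x end away from the robot. Charcoal foam, top at z 14 mm, cut-outs 5 mm deep with RED floors at z 9 mm. Cut-outs, all at y 0: two equal round ones of 76 mm diameter at x -86 mm and x 0 (solder spool and amber tape, either way round), one round of 51 mm diameter at x +85 mm (bottle).
- wiring_tray: Fixed grey tray 270 x 124 mm (x, y), rim 14.5 mm high. Origin: centre of underside, z up, +x end away from the robot. Charcoal foam, top at z 14 mm, cut-outs 5 mm deep with YELLOW floors at z 9 mm. Cut-outs, both at y 0: one shaped like the cutters, 158 mm long, centre x -46 mm, 57 mm wide at the grips, 33 mm at the jaws (+x end); one round of 76 mm diameter, centre x +85 mm.
- solder_spool_mid (a point): Spool of solder wire with blue flanges standing on its flange: 60 mm diameter, 40 mm high. Point on its axis half-way up (20 mm above its underside). z up. A short wire end sticks out sideways to 46 mm from the axis (it offers no resistance). About 0.24 kg.
- amber_tape_mid (a point): Flat roll of amber (orange-brown, translucent) tape lying on the bench: 57 mm diameter, 12 mm high. Point at its centre half-way up (6 mm above its underside). z up. About 0.03 kg. Solid for a gripper: take it round the outside.
- cloth_tape_mid (a point): Roll of white cloth tape lying flat: 55 mm diameter, 41 mm high. Point at its centre half-way up (20.5 mm above its underside). z up. About 0.09 kg. Solid for a gripper: take it round the outside.
- flux_bottle_mid (a point): Small amber glass dropper bottle of flux, upright, dark cap: body 33 mm diameter up to 62 mm high, neck ring 24 mm to 77 mm, black bulb 13 mm, 102 mm high in all. Point on its axis half-way up (51 mm above its underside). z up. About 0.07 kg. Tall: it blocks a gripper working low beside it.
- cutters_mid (a point): Flush cutters with blue grips lying flat, closed (rigid): 140 mm long (x, jaws at +x), 40 mm wide over the grips (y), 12 mm high; the jaws (last 40 mm) are 16 mm wide. Point at the centre of that outline, 6 mm above the underside. z up. Grip across the 40 mm width of the grips, within 15 mm of this point. About 0.06 kg.
- screwdriver_mid (a point): Bystander: screwdriver with red handle lying on the bench, 196 mm long (its y, handle at +y), 28 mm thick. Point at its centre, 12.5 mm up.
- tip_cleaner_mid (a point): Bystander: brass-wool tip cleaner in a black cup, 66 mm diameter, 55 mm high. Point at its centre, 27.5 mm up.
- robot_car_mid (a point): Bystander: half-built two-wheeled robot car (white and green deck), 97 x 128 x 65 mm, the length along its y. Point at its centre, 32.5 mm up.

How it is judged:
By the outcome, as a careful person would: the job done as asked, in the order asked, and still so for the second after the job is handed in, with the robot touching nothing.
It also fails if it takes over 144 s, if anything falls off the work surface, if the arm or the gripper's body presses on something with over 40 N, if the wrist force passes 120 N, or if a joint passes its speed limit or range.

## Working session

There is one attempt and no reset: what is moved stays moved. The work goes in short steps, Python scripts to look and compute and a tool call to move; the robot and the scene stay as the last step left them, time stands still between calls to the robot, and variables do not carry over. Pictures are saved under pics/ and viewed, at most 14 in all, crops included, and the job is handed in when it is done.

Besides the shell and the picture viewer there is one more tool, called after "Request:" as a command line: name --argument value ..., lists and objects as JSON in quotes. jog_arm: Moves the arm, as the interface text tells. Shifts and turns lie within -1 to 1; 1 stands for 4 cm of shift or 4 degrees of turn. Its arguments: {"type":"object","properties":{"motion":{"type":"array","items":{"type":"number"}},"grip_force":{"type":"number"}},"required":["motion"]}

```bash
ls; mkdir -p pics; python3 - <<'E'
from rig import robot
import cv2
print(robot.get_obs(), robot.tip_reach)
for n in ["scene","side","wrist"]:
    cv2.imwrite(f"pics/{n}0.png",robot.camera(n)); print(n,robot.calibration(n))
E
```

```text
pics
{'time': 0.0, 'q': array([ 1.10748419e+00,  5.28484581e-01,  1.43389431e+00,  1.51705288e-05,
        1.18136935e+00, -1.78507092e-01]), 'joint_velocities': array([-0.00093746,  0.00162306, -0.0024325 , -0.00099891, -0.0005508 ,
        0.00037148]), 'joint_torque': array([ 1.22717365e-04, -4.40046358e+01, -1.76588881e+01,  6.32461673e-02,
        5.81334648e-02, -1.62320016e-04]), 'position': array([0.17526135, 0.59919631, 0.23256282]), 'tool_rot': array([ 1.41924504e-01,  9.89876898e-01, -1.02055815e-03, -3.46624302e-04]), 'ft_force': array([0.13211411, 0.43049369, 0.5780598 ]), 'moment': array([-0.03214755, -0.01938673, -0.00233969]), 'grip_force': 0.0, 'grip_width': 0.0872885265306825} 0.011
scene {'fx': 377.76826148473737, 'fy': 377.76826148473737, 'cx': 263.25519244660103, 'cy': 188.64547264298713, 'R': array([[-0.62801053, -0.77814797,  0.00940815],
       [-0.53906812,  0.42627642, -0.72642548],
       [ 0.56125604, -0.46127449, -0.68718084]]), 't': array([0.39375569, 0.37712917, 0.57986181])}
side {'fx': 365.75132708242893, 'fy': 365.75132708242893, 'cx': 249.28949525641585, 'cy': 193.41208046535397, 'R': array([[ 0.9995999 ,  0.01941598,  0.02056845],
       [ 0.02721742, -0.46236762, -0.8862705 ],
       [-0.00769762,  0.88647572, -0.46271108]]), 't': array([-0.62115661,  0.05255777,  1.07286778])}
wrist {'fx': 297.3186396354542, 'fy': 297.3186396354542, 'cx': 254.42821326145858, 'cy': 187.415164055032, 'T_tool_cam': array([[-6.19336743e-04, -9.69548885e-01, -2.44897072e-01,
         6.61225004e-02],
       [ 9.99999798e-01, -5.65043311e-04, -2.91957371e-04,
         2.03274199e-04],
       [ 1.44689492e-04, -2.44897203e-01,  9.69549039e-01,
        -1.52109361e-01],
       [ 0.00000000e+00,  0.00000000e+00,  0.00000000e+00,
         1.00000000e+00]])}
```

View pics/scene0.png

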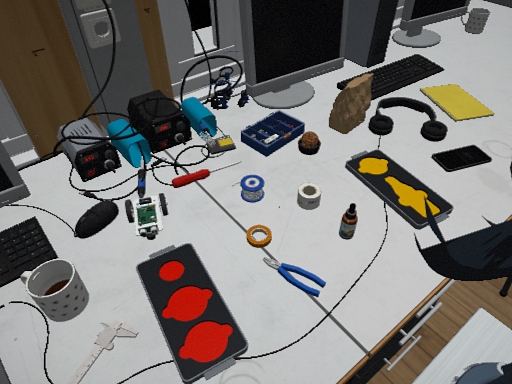

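View pics/side0.png

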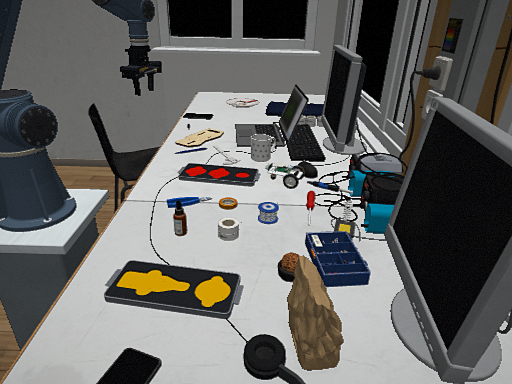

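View pics/wrist0.png

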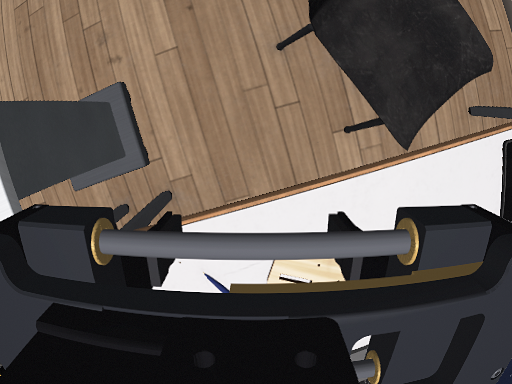

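The scene view shows the red-floored tray at lower left (floor centres about (172,271), (187,303), (208,340)) and the yellow-floored one at right ((374,166), (407,195)). The spool is at (252,188), cloth tape (309,196), amber tape (259,236), bottle (348,222) and cutters (295,277). The side view shows all of them too. The wrist view is mostly floor and gripper, so it's no help from here.

```bash
cat > h.py <<'E'
import numpy as np, cv2
from rig import robot
from scipy.spatial.transform import Rotation as Ro
def cast(n,uv,z):
    c=robot.calibration(n);R=c["R"];C=-R.T@c["t"]
    d=R.T@np.array([(uv[0]-c["cx"])/c["fx"],(uv[1]-c["cy"])/c["fy"],1])
    return (C+d*(z-C[2])/d[2])[:2]
def proj(n,X):
    c=robot.calibration(n);p=c["R"]@np.array(X)+c["t"]
    return np.array([c["fx"]*p[0]/p[2]+c["cx"],c["fy"]*p[1]/p[2]+c["cy"]])
def blobs(im,lo,hi,roi,amin=25):
    m=cv2.inRange(cv2.cvtColor(im,cv2.COLOR_BGR2HSV),lo,hi)
    k=np.zeros_like(m);x0,y0,x1,y1=roi;k[y0:y1,x0:x1]=m[y0:y1,x0:x1]
    n,l,s,c=cv2.connectedComponentsWithStats(k)
    return [(c[i],s[i],l==i) for i in range(1,n) if s[i][4]>=amin]
def go(x,y,z,yaw=None):
    """units: turn about tool z first (yaw = world heading of tool y, deg), then shift in tool axes"""
    o=robot.get_obs();R=Ro.from_quat(o["tool_rot"]).as_matrix()
    h=np.degrees(np.arctan2(R[1,1],R[0,1]));t=0
    if yaw is not None:
        t=-((yaw-h+90)%180-90)  # tool z is down
    R2=R@Ro.from_rotvec([0,0,np.radians(t)]).as_matrix()
    d=R2.T@(np.array([x,y,z])-o["position"])
    print("t",round(o["time"],2),"pos",o["position"].round(4),"head",h.round(1),"tilt",R[:2,2].round(4),"w",round(o["grip_width"],4),"| turn",round(t/4,2),"shift",(d/.04).round(2),"q6",o["q"][5].round(2))
E
python3 - <<'E'
from h import *
s=cv2.imread("pics/scene0.png");d=cv2.imread("pics/side0.png")
for n,im,roiR,roiY in [("scene",s,(130,240,250,380),(340,140,460,230)),("side",d,(170,155,270,190),(100,255,250,320))]:
    for nm,lo,hi,roi,z in [("red",(0,150,100),(6,255,255),roiR,.0115),("yel",(20,150,100),(32,255,255),roiY,.0115),
      ("amber",(8,120,80),(24,255,255),(235,215,285,255) if n=="scene" else (212,193,245,215),.006),
      ("spool",(100,120,50),(125,255,255),(235,170,270,205) if n=="scene" else (255,195,285,228),.02),
      ("cut",(100,120,50),(125,255,255),(260,255,330,300) if n=="scene" else (160,190,215,210),.006),
      ("drv",(0,150,80),(8,255,255),(165,165,215,190) if n=="scene" else (300,188,320,215),.0125)]:
        for c,st,_ in blobs(im,lo,hi,roi): print(n,nm,c.round(1),"bbox",st[:4],st[4],cast(n,c,z).round(4))
a=cv2.resize(s[165:305,235:370],None,fx=4,fy=4,interpolation=cv2.INTER_CUBIC)
b=cv2.resize(d[155:250,150:330],None,fx=4,fy=4,interpolation=cv2.INTER_CUBIC)
cv2.imwrite("pics/a.png",a);cv2.imwrite("pics/b.png",b)
E
```

```text
scene red [171.3 270.6] bbox [159 261  26  20] 386 [0.5885 0.2739]
scene red [186.9 303.3] bbox [162 286  51  35] 1211 [0.5042 0.2869]
scene red [205.6 341.4] bbox [179 321  54  41] 1545 [0.4189 0.2993]
scene yel [373.  165.6] bbox [358 158  30  17] 412 [ 0.5478 -0.319 ]
scene yel [411.3 196.7] bbox [385 176  55  41] 825 [ 0.4106 -0.2989]
scene amber [258.4 235.3] bbox [247 225  24  20] 216 [0.5538 0.0731]
scene spool [251.8 183.3] bbox [241 175  23  17] 181 [ 0.6882 -0.012 ]
scene spool [251.4 197.9] bbox [241 192  23  10] 62 [0.6472 0.0209]
scene cut [300.2 278.1] bbox [278 263  47  34] 568 [0.4125 0.0761]
scene drv [189.8 177.2] bbox [172 170  38  16] 252 [0.8133 0.0955]
side red [195.6 170.8] bbox [185 166  22  10] 139 [0.421  0.2939]
side red [218.6 172.8] bbox [208 168  22  11] 144 [0.5056 0.2818]
side red [242.1 174.8] bbox [236 173  13   5] 54 [0.5902 0.2694]
side yel [150.4 282.2] bbox [116 270  74  25] 1121 [ 0.4116 -0.3024]
side yel [212.2 291. ] bbox [195 276  36  31] 748 [ 0.5486 -0.3238]
side amber [227.1 203. ] bbox [219 198  18  11] 89 [0.5514 0.0709]
side spool [267.8 207.1] bbox [258 202  20  11] 107 [0.6754 0.0273]
side spool [267.  220.6] bbox [258 216  20   8] 43 [ 0.6712 -0.0486]
side cut [182.4 201.1] bbox [167 197  32  11] 219 [0.4126 0.0749]
side drv [310.2 199.3] bbox [306 191   9  18] 116 [0.8104 0.0977]
```

View pics/a.png

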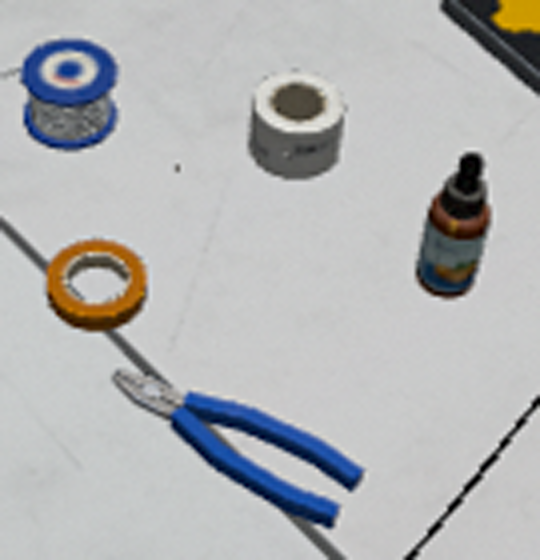

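View pics/b.png

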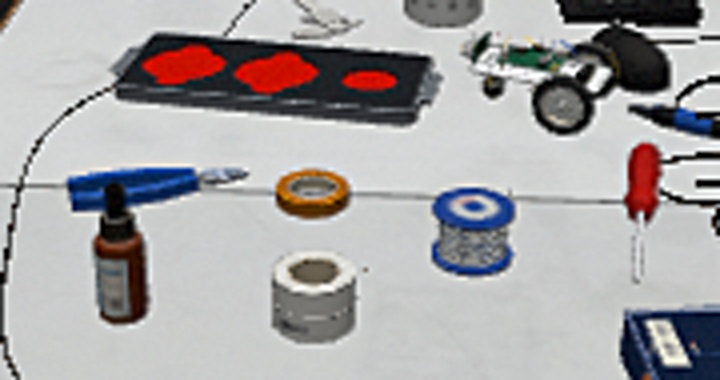

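The crops show every part standing or lying as described. Cloth tape centre is about scene (309,196.5) / side (228.5,229), bottle base about (346.5,234) / (180.5,232.5). The cutters' jaw tip is at scene (263,259) and their grip ends at about (322,290).

```bash
python3 - <<'E'
from h import *
for nm,z,a,b in [("spool",.02,(252,188.5),(267.5,213)),("cloth",.0205,(309.2,196.5),(228.5,229.1)),("bottlebase",0,(346.5,233.8),(180.5,232.5)),("bottletop",.1,(352.5,204.5),(178.5,201.8)),("cuttip",.006,(263.5,259),(212,198.5)),("cutend",.006,(322,290.5),(167,203.5)),("amberbbox",.006,(259,235.3),(228,203.5))]:
    p,q=cast("scene",a,z),cast("side",b,z); print(nm,p.round(4),q.round(4),((p+q)/2).round(4))
go(.676,.0,.2,80)
E
```

```text
spool [ 6.728e-01 -6.000e-04] [ 0.6735 -0.0069] [ 0.6732 -0.0038]
cloth [ 0.563  -0.0926] [ 0.5676 -0.0975] [ 0.5653 -0.0951]
bottlebase [ 0.4356 -0.0909] [ 0.4368 -0.0895] [ 0.4362 -0.0902]
bottletop [ 0.4354 -0.0855] [ 0.4401 -0.0985] [ 0.4377 -0.092 ]
cuttip [0.4962 0.105 ] [0.5019 0.097 ] [0.499 0.101]
cutend [0.3644 0.0618] [0.3685 0.0572] [0.3665 0.0595]
amberbbox [0.5531 0.0721] [0.5544 0.0676] [0.5538 0.0699]
t 0.15 pos [0.1754 0.5993 0.2328] head 73.7 tilt [-0.0007 -0.0015] w 0.087 | turn -1.58 shift [-14.93 -12.58   0.83] q6 -0.18
```

```bash
python3 - <<'E'
from h import *
s=cv2.imread("pics/scene0.png");d=cv2.imread("pics/side0.png")
th=np.radians(-8.5);R=np.array([[np.cos(th),np.sin(th)],[-np.sin(th),np.cos(th)]])
for n,im,lo,hi,roi,cs in [("scene",s,(0,150,100),(6,255,255),(130,240,250,380),[(.42,.2966),(.5049,.2843)]),("side",d,(20,150,100),(32,255,255),(100,255,250,320),[(.5482,-.3214),(.4186,-.3018)]),("scene",s,(20,150,100),(32,255,255),(340,140,460,230),[(.5482,-.3214),(.4186,-.3018)])]:
    bs=blobs(im,lo,hi,roi)
    for c in cs:
        for cc,st,m in bs:
            ys,xs=np.nonzero(m);P=np.array([R@(cast(n,(x,y),.0115)-c) for x,y in zip(xs,ys)])*1000
            if np.abs(P.mean(0)).max()>20: continue
            print(n,c)
            for x in range(-76,80,8):
                k=P[np.abs(P[:,0]-x)<3,1]
                if len(k): print((x,round(k.min()),round(k.max())),end=" ")
            print()
E
```

```text
Traceback (most recent call last):
  File "h.py", line 5, in cast
    c=robot.calibration(n);R=c["R"];C=-R.T@c["t"]
ValueError: time passes only in moves, steps and waits
```

Request:
jog_arm --motion '[-1, -1, 0, 0, 0, -0.2, -1, -1, -1, 0, 0, 0, -0.2, -1, -1, -1, 0, 0, 0, -0.2, -1, -1, -1, 0, 0, 0, -0.2, -1, -1, -1, 0, 0, 0, -0.2, -1, -1, -1, 0, 0, 0, -0.2, -1, -1, -1, 0, 0, 0, -0.2, -1, -1, -1, 0, 0, 0, -0.2, -1, -1, -1, 0, 0, 0, -0.2, -1, -1, -1, 0, 0, 0, -0.15, -1, -1, -1, 0, 0, 0, 0, -1, -1, -1, 0, 0, 0, 0, -1]'

```text
time: 1.65
position: [0.5455, 0.0293, 0.2334]
tool_rot: [0.074, 0.997, 0.0, -0.0]
ft_force: [0.6, 0.8, -0.2]
grip_width: 0.087
grip_force: 0.0
```

```bash
sed -i 's/robot.calibration(n)/K[n]/; s/^def cast/K={n:robot.calibration(n) for n in ("scene","side")}\ndef cast/' h.py; python3 - <<'E'
from h import *
s=cv2.imread("pics/scene0.png");d=cv2.imread("pics/side0.png")
th=np.radians(-8.5);R=np.array([[np.cos(th),np.sin(th)],[-np.sin(th),np.cos(th)]])
for n,im,lo,hi,roi,cs in [("scene",s,(0,150,100),(6,255,255),(130,240,250,380),[(.42,.2966),(.5049,.2843)]),("side",d,(20,150,100),(32,255,255),(100,255,250,320),[(.5482,-.3214),(.4186,-.3018)]),("scene",s,(20,150,100),(32,255,255),(340,140,460,230),[(.5482,-.3214),(.4186,-.3018)])]:
    bs=blobs(im,lo,hi,roi)
    for c in cs:
        for cc,st,m in bs:
            ys,xs=np.nonzero(m);P=np.array([R@(cast(n,(x,y),.0115)-c) for x,y in zip(xs,ys)])*1000
            if np.abs(P.mean(0)).max()>20: continue
            print(n,c)
            for x in range(-84,84,8):
                k=P[np.abs(P[:,0]-x)<3,1]
                if len(k): print((x,round(k.min()),round(k.max())),end=" ")
            print()
go(.673,-.004,.15,81.5)
E
```

```text
scene (0.42, 0.2966)
(-36, -14, 16) (-28, -26, 28) (-20, -31, 34) (-12, -43, 46) (-4, -48, 51) (4, -48, 51) (12, -43, 46) (20, -30, 34) (28, -24, 29) (36, -10, 14) 
scene (0.5049, 0.2843)
(-36, -13, 15) (-28, -24, 28) (-20, -32, 35) (-12, -41, 43) (-4, -48, 51) (4, -48, 51) (12, -42, 44) (20, -31, 33) (28, -23, 26) (36, -9, 18) 
side (0.5482, -0.3214)
(-36, -15, 10) (-28, -26, 21) (-20, -30, 29) (-12, -43, 41) (-4, -47, 46) (4, -46, 47) (12, -45, 42) (20, -29, 30) (28, -25, 25) (36, -14, 16) 
side (0.4186, -0.3018)
(-76, -24, 20) (-68, -26, 25) (-60, -24, 23) (-52, -26, 25) (-44, -24, 23) (-36, -26, 24) (-28, -33, 29) (-20, -41, 38) (-12, -40, 39) (-4, -38, 40) (4, -34, 35) (12, -26, 23) (20, -25, 25) (28, -23, 22) (36, -19, 18) (44, -17, 15) (52, -12, 14) (60, -14, 13) (68, -12, 13) (76, -11, 12) 
scene (0.5482, -0.3214)
(-36, -10, 14) (-28, -24, 21) (-20, -28, 30) (-12, -39, 39) (-4, -45, 48) (4, -44, 47) (12, -37, 42) (20, -28, 31) (28, -18, 28) (36, -4, 14) 
scene (0.4186, -0.3018)
(-76, -22, 3) (-68, -25, 27) (-60, -24, 27) (-52, -25, 27) (-44, -24, 26) (-36, -25, 28) (-28, -34, 28) (-20, -38, 39) (-12, -39, 43) (-4, -36, 42) (4, -29, 37) (12, -24, 26) (20, -24, 25) (28, -21, 24) (36, -19, 21) (44, -14, 18) (52, -12, 15) (60, -13, 14) (68, -12, 15) (76, -6, 12) 
t 1.65 pos [0.5455 0.0293 0.2334] head 81.5 tilt [-0.0002  0.0003] w 0.087 | turn -0.01 shift [-3.28 -0.35  2.08] q6 -1.57
```

Request:
jog_arm --motion '[-0.82, -0.09, 0.6, 0, 0, 0, -1, -0.82, -0.09, 0.6, 0, 0, 0, -1, -0.82, -0.09, 0.6, 0, 0, 0, -1, -0.82, -0.08, 0.6, 0, 0, 0, -1, 0, 0, 0.9, 0, 0, 0, -1, 0, 0, 0.9, 0, 0, 0, -1, 0, 0, 0.9, 0, 0, 0, -1, 0, 0, 0.31, 0, 0, 0, -1, 0, 0, 0, 0, 0, 0, -1, 0, 0, 0, 0, 0, 0, -1]' --grip_force 20

```text
time: 2.9
position: [0.6736, -0.0025, 0.0187]
tool_rot: [0.074, 0.997, -0.0, 0.001]
ft_force: [0.7, 0.2, 0.3]
grip_width: 0.0867
grip_force: 0.0
```

```bash
python3 - <<'E'
from h import *
cv2.imwrite("pics/c.png",np.hstack([cv2.resize(robot.camera("scene")[130:250,180:320],None,fx=2.7,fy=2.7),cv2.resize(robot.camera("side")[130:250,200:340],None,fx=2.7,fy=2.7)]))
go(.673,-.004,.017,81.5)
E
```

```text
t 3.0 pos [ 0.6737 -0.0025  0.019 ] head 81.5 tilt [ 0.0032 -0.0006] w 0.0868 | turn -0.0 shift [ 0.01 -0.04  0.05] q6 -1.59
```

View pics/c.png

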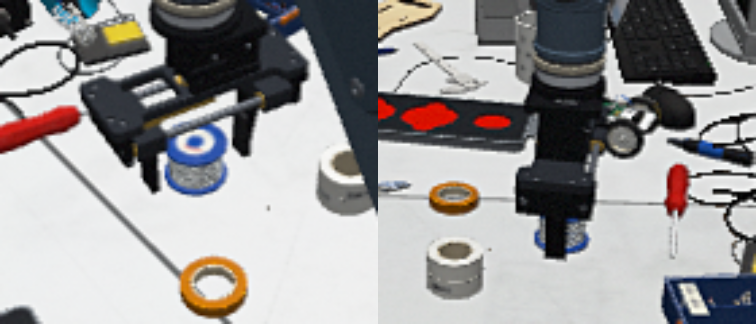

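The jaws straddle the spool in both views. In the side view the near finger sits perhaps 2 px left of the spool's centre, so I'll measure that.

```bash
python3 - <<'E'
from h import *
d=robot.camera("side");cv2.imwrite("pics/side1.png",d)
g=cv2.cvtColor(d,cv2.COLOR_BGR2GRAY)
for r in (210,214,218,222,224,226): print(r,g[r,254:282])
P=np.array([.6737,-.0025]);h=np.radians(81.5);u=np.array([np.cos(h),np.sin(h)])
for s in (-.0435,-.058): 
    for x in (-.0095,0,.0095): print(s,x,proj("side",[*(P+u*s+x*np.array([u[1],-u[0]])),.008]).round(1))
print(proj("side",[.673,-.004,.02]))
E
```

```text
210 [233 236 241 243 244 210  46  55   1  14  12  11  12  15  10   2  17  11
  13  11   8  12  18   1  74 192 226 218]
214 [216 216 219 223 221 173 114 126   0   5   8  13   8  11   5  26  87 130
 169 103 112 138 139 234 222 216 217 218]
218 [218 219 225 216  49  75 124 122   0   1  12  10  14  17   7  43 108 116
  96 156 165 107  79  73 162 224 216 216]
222 [218 218 217 220 227 227 171  69   0   8   7  18  11   8   0  22  62  54
  56  63  51  69 153 233 223 219 216 216]
224 [217 215 216 216 219 221 222 157   0   2   0   3   0   0  14 104 211 245
 237 236 231 224 221 219 218 217 219 219]
226 [214 215 214 215 215 217 222 227 237 241 244 235 180 183 168 140 229 219
 219 216 217 214 214 213 211 210 209 214]
-0.0435 -0.0095 [262.1 223.3]
-0.0435 0 [265.4 223.7]
-0.0435 0.0095 [268.8 224. ]
-0.058 -0.0095 [261.3 226.1]
-0.058 0 [264.7 226.4]
-0.058 0.0095 [268.2 226.8]
[267.28701777 212.48143348]
```

The near finger covers columns 262–269, which matches its projection. The apparent offset was just the jaw yaw, so I'll close here.

Request:
jog_arm --motion '[0, 0, 0.05, 0, 0, 0, 1, 0, 0, 0, 0, 0, 0, 1, 0, 0, 0, 0, 0, 0, 1, 0, 0, 0, 0, 0, 0, 1, 0, 0, 0, 0, 0, 0, 1, 0, 0, 0, 0, 0, 0, 1, 0, 0, -0.5, 0, 0, 0, 1, 0, 0, -1, 0, 0, 0, 1, 0, 0, 0, 0, 0, 0, 1]' --grip_force 20

```text
time: 4.18
position: [0.6755, -0.0029, 0.0795]
tool_rot: [0.074, 0.997, -0.001, 0.004]
ft_force: [0.1, -0.0, -2.3]
grip_width: 0.0589
grip_force: 20.0
```

```bash
python3 - <<'E'
from h import *
print(robot.get_obs()["grip_force"],robot.get_obs()["ft_force"])
go(.4200,.2966,.08,81.5)
E
```

```text
19.979403150819053 [ 1.34427376e-01 -1.80360867e-03 -2.26322308e+00]
t 4.17 pos [ 0.6755 -0.0029  0.0795] head 81.5 tilt [ 0.0086 -0.0017] w 0.0589 | turn -0.0 shift [ 7.42  6.46 -0.08] q6 -1.59
```

Request:
jog_arm --motion '[0.82, 0.72, 0, 0, 0, 0, 1, 0.82, 0.72, 0, 0, 0, 0, 1, 0.82, 0.72, 0, 0, 0, 0, 1, 0.82, 0.72, 0, 0, 0, 0, 1, 0.82, 0.72, 0, 0, 0, 0, 1, 0.82, 0.72, 0, 0, 0, 0, 1, 0.82, 0.72, 0, 0, 0, 0, 1, 0.82, 0.72, 0, 0, 0, 0, 1, 0.86, 0.7, 0, 0, 0, 0, 1, 0, 0, 0.5, 0, 0, 0, 1, 0, 0, 0, 0, 0, 0, 1]'

```text
time: 5.55
position: [0.4156, 0.2971, 0.0541]
tool_rot: [0.074, 0.997, -0.001, -0.001]
ft_force: [0.1, -0.4, -3.8]
grip_width: 0.0586
grip_force: 20.0
```

```bash
python3 - <<'E'
from h import *
cv2.imwrite("pics/d.png",np.hstack([cv2.resize(robot.camera("scene")[230:380,120:270],None,fx=2.5,fy=2.5),cv2.resize(robot.camera("side")[110:210,150:290],None,fx=2.8,fy=3.75)]))
go(.4200,.2966,.026,81.5)
E
```

```text
t 5.65 pos [0.4174 0.297  0.0551] head 81.5 tilt [-0.0003 -0.0003] w 0.0589 | turn -0.01 shift [-0.07  0.    0.73] q6 -1.02
```

View pics/d.png

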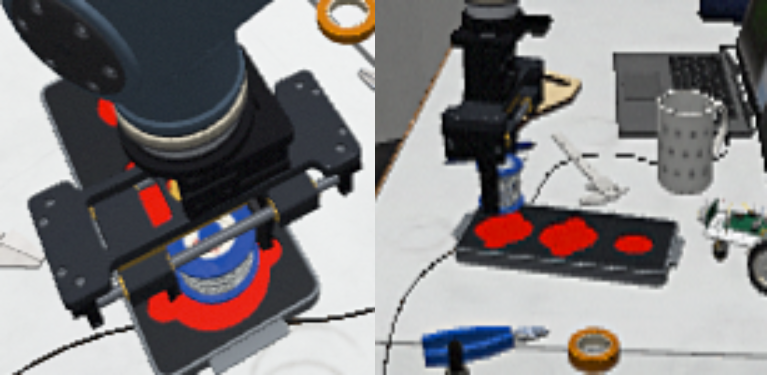

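The spool hangs level over the near (x -86) cut-out, with the red floor showing evenly round it. Lowering.

Request:
jog_arm --motion '[-0.04, 0, 0.4, 0, 0, 0, 1, 0, 0, 0.2, 0, 0, 0, 1, 0, 0, 0.06, 0, 0, 0, 1, 0, 0, 0, 0, 0, 0, 1, 0, 0, 0, 0, 0, 0, 1, 0, 0, 0, 0, 0, 0, 1]'

```text
time: 6.4
position: [0.4189, 0.2971, 0.029]
tool_rot: [0.074, 0.997, 0.0, 0.0]
ft_force: [-0.0, 0.8, -2.1]
grip_width: 0.0593
grip_force: 20.0
```

Request:
jog_arm --motion '[-0.02, 0, 0.04, 0, 0, 0, 1, 0, 0, 0, 0, 0, 0, 1, 0, 0, 0, 0, 0, 0, 1]'

```text
time: 6.78
position: [0.4195, 0.2969, 0.0272]
tool_rot: [0.074, 0.997, -0.0, -0.0]
ft_force: [-0.1, 0.5, -2.3]
grip_width: 0.0592
grip_force: 20.0
```

Request:
jog_arm --motion '[0, 0, 0.03, 0, 0, 0, 1, 0, 0, 0, 0, 0, 0, 1, 0, 0, 0, 0, 0, 0, 1]'

```text
time: 7.15
position: [0.4195, 0.2969, 0.0259]
tool_rot: [0.074, 0.997, -0.0, -0.0]
ft_force: [1.1, 0.7, -2.1]
grip_width: 0.0588
grip_force: 20.0
```

Request:
jog_arm --motion '[0, 0, 0.03, 0, 0, 0, 1, 0, 0, 0, 0, 0, 0, 1, 0, 0, 0, 0, 0, 0, 1]'

```text
time: 7.52
position: [0.4195, 0.2969, 0.0247]
tool_rot: [0.074, 0.997, -0.0, -0.0]
ft_force: [0.3, 0.5, -1.8]
grip_width: 0.0587
grip_force: 20.0
```

Request:
jog_arm --motion '[0, 0, 0.02, 0, 0, 0, 1, 0, 0, 0, 0, 0, 0, 1, 0, 0, 0, 0, 0, 0, 1]'

```text
time: 7.9
position: [0.4196, 0.2969, 0.0241]
tool_rot: [0.074, 0.997, 0.0, 0.0]
ft_force: [0.1, 0.4, 0.0]
grip_width: 0.0589
grip_force: 20.0
```

Request:
jog_arm --motion '[0, 0, 0, 0, 0, 0, -0.45, 0, 0, 0, 0, 0, 0, -0.6, 0, 0, 0, 0, 0, 0, -0.6, 0, 0, -0.3, 0, 0, 0, -0.6, 0, 0, -1, 0, 0, 0, -0.6, 0, 0, -0.6, 0, 0, 0, -1, 0, 0, 0, 0, 0, 0, -1]'

```text
time: 8.78
position: [0.4208, 0.2975, 0.1023]
tool_rot: [0.074, 0.997, 0.001, 0.002]
ft_force: [0.6, 0.1, -0.2]
grip_width: 0.082
grip_force: 0.0
```

```bash
python3 - <<'E'
from h import *
go(.553,.071,.0165,81.5)
E
```

```text
t 8.78 pos [0.4208 0.2975 0.1023] head 81.5 tilt [0.0048 0.002 ] w 0.082 | turn -0.0 shift [-4.09 -5.12  2.15] q6 -1.02
```

Request:
jog_arm --motion '[-0.7, -0.86, 0, 0, 0, 0, -1, -0.7, -0.86, 0, 0, 0, 0, -1, -0.7, -0.85, 0, 0, 0, 0, -1, -0.7, -0.85, 0, 0, 0, 0, -1, -0.65, -0.85, 0, 0, 0, 0, -1, -0.64, -0.85, 0.3, 0, 0, 0, -1, 0, 0, 0.8, 0, 0, 0, -1, 0, 0, 0.6, 0, 0, 0, -1, 0, 0, 0.3, 0, 0, 0, -1, 0, 0, 0, 0, 0, 0, -1, 0, 0, 0, 0, 0, 0, -1]'

```text
time: 10.15
position: [0.5514, 0.0703, 0.0205]
tool_rot: [0.074, 0.997, -0.0, 0.001]
ft_force: [0.2, 0.3, -0.8]
grip_width: 0.0872
grip_force: 0.0
```

```bash
python3 - <<'E'
from h import *
go(.553,.071,.0155,81.5)
cv2.imwrite("pics/e.png",np.hstack([cv2.resize(robot.camera("scene")[180:300,130:290],None,fx=2.5,fy=2.5),cv2.resize(robot.camera("side")[140:240,150:310],None,fx=2.5,fy=3)]))
E
```

```text
t 10.15 pos [0.5514 0.0703 0.0205] head 81.5 tilt [ 0.0011 -0.0001] w 0.0872 | turn 0.0 shift [-0.04  0.02  0.13] q6 -1.5
```

View pics/e.png

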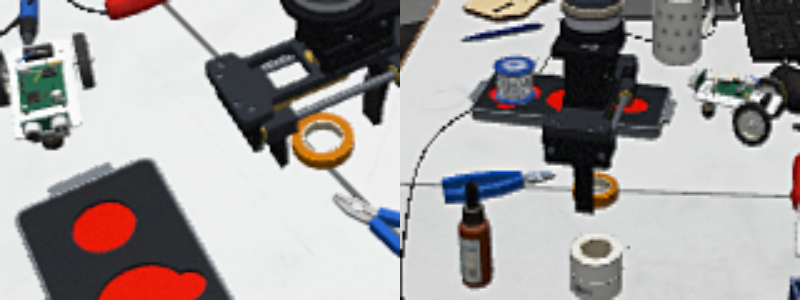

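Side view: the spool stands in its red cut-out, and the jaws straddle the amber tape as projected. Closing on it.

Request:
jog_arm --motion '[-0.04, 0.02, 0.12, 0, 0, 0, -1, 0, 0, 0, 0, 0, 0, 1, 0, 0, 0, 0, 0, 0, 1, 0, 0, 0, 0, 0, 0, 1, 0, 0, 0, 0, 0, 0, 1, 0, 0, 0, 0, 0, 0, 1, 0, 0, 0, 0, 0, 0, 1]' --grip_force 15

```text
time: 11.12
position: [0.5527, 0.0706, 0.0152]
tool_rot: [0.074, 0.997, 0.0, -0.0]
ft_force: [0.5, 0.1, 0.3]
grip_width: 0.0555
grip_force: 15.0
```

Request:
jog_arm --motion '[0, 0, -0.5, 0, 0, 0, 1, 0, 0, -0.9, 0, 0, 0, 1, 0, 0, -0.6, 0, 0, 0, 1, 0, 0, 0, 0, 0, 0, 1]'

```text
time: 11.62
position: [0.554, 0.0706, 0.0968]
tool_rot: [0.074, 0.997, -0.0, 0.002]
ft_force: [0.7, -0.0, -0.7]
grip_width: 0.0562
grip_force: 15.0
```

```bash
python3 - <<'E'
from h import *
go(.5049,.2843,.0265,81.5)
E
```

```text
t 11.62 pos [0.554  0.0706 0.0968] head 81.5 tilt [ 0.0043 -0.0004] w 0.0562 | turn -0.0 shift [2.01 5.1  1.75] q6 -1.5
```

Request:
jog_arm --motion '[0.4, 1, 0, 0, 0, 0, 1, 0.4, 1, 0, 0, 0, 0, 1, 0.4, 1, 0, 0, 0, 0, 1, 0.4, 1, 0, 0, 0, 0, 1, 0.41, 1, 0.3, 0, 0, 0, 1, 0, 0.1, 0.6, 0, 0, 0, 1, 0, 0, 0.6, 0, 0, 0, 1, 0, 0, 0.1, 0, 0, 0, 1, 0, 0, 0, 0, 0, 0, 1, 0, 0, 0, 0, 0, 0, 1]'

```text
time: 12.88
position: [0.504, 0.2842, 0.0318]
tool_rot: [0.074, 0.997, 0.0, 0.001]
ft_force: [-0.1, -0.0, 0.1]
grip_width: 0.0557
grip_force: 15.0
```

```bash
python3 - <<'E'
from h import *
go(.5049,.2843,.0245,81.5)
cv2.imwrite("pics/f.png",np.hstack([cv2.resize(robot.camera("scene")[240:370,120:270],None,fx=2.6,fy=2.6),cv2.resize(robot.camera("side")[120:205,170:290],None,fx=3.2,fy=3.976)]))
E
```

```text
t 12.88 pos [0.504  0.2842 0.0318] head 81.5 tilt [0.0011 0.0004] w 0.0557 | turn -0.01 shift [-0.02  0.    0.18] q6 -1.1
```

View pics/f.png

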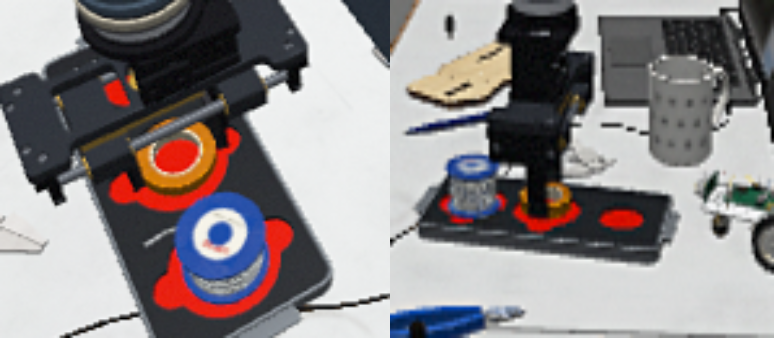

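The spool stands flat and centred in its cut-out, and the held amber tape is centred over the middle one. Lowering onto the floor in small steps.

Request:
jog_arm --motion '[-0.02, 0, 0.12, 0, 0, 0, 1, 0, 0, 0, 0, 0, 0, 1, 0, 0, 0, 0, 0, 0, 1, 0, 0, 0, 0, 0, 0, 1]'

```text
time: 13.48
position: [0.5042, 0.2842, 0.0264]
tool_rot: [0.074, 0.997, -0.0, -0.0]
ft_force: [-0.6, -0.0, 0.8]
grip_width: 0.0558
grip_force: 15.0
```

Request:
jog_arm --motion '[0, 0, 0.03, 0, 0, 0, 1, 0, 0, 0, 0, 0, 0, 1, 0, 0, 0, 0, 0, 0, 1]'

```text
time: 13.85
position: [0.5041, 0.2842, 0.0251]
tool_rot: [0.074, 0.997, -0.0, -0.0]
ft_force: [-0.5, 0.4, 0.3]
grip_width: 0.0561
grip_force: 15.0
```

Request:
jog_arm --motion '[0, 0, 0.02, 0, 0, 0, 1, 0, 0, 0, 0, 0, 0, 1, 0, 0, 0, 0, 0, 0, 1]'

```text
time: 14.22
position: [0.5042, 0.2842, 0.0243]
tool_rot: [0.074, 0.997, -0.0, -0.0]
ft_force: [-0.5, 0.3, -0.4]
grip_width: 0.0558
grip_force: 15.0
```

Request:
jog_arm --motion '[0, 0, 0.02, 0, 0, 0, 1, 0, 0, 0, 0, 0, 0, 1, 0, 0, 0, 0, 0, 0, 1]'

```text
time: 14.6
position: [0.5043, 0.2842, 0.0241]
tool_rot: [0.074, 0.997, 0.0, 0.0]
ft_force: [-0.8, -1.1, 4.8]
grip_width: 0.0556
grip_force: 15.0
```

Request:
jog_arm --motion '[0, 0, 0.02, 0, 0, 0, 1, 0, 0, 0, 0, 0, 0, 1, 0, 0, 0, 0, 0, 0, 1]'

```text
time: 14.98
position: [0.5042, 0.2842, 0.0241]
tool_rot: [0.074, 0.997, 0.0, 0.0]
ft_force: [-1.3, -1.3, 10.4]
grip_width: 0.0557
grip_force: 15.1
```

Firm contact at z 0.0241, so the tape is down. Easing off, releasing, then on to the bottle.

Request:
jog_arm --motion '[0, 0, -0.03, 0, 0, 0, 1, 0, 0, 0, 0, 0, 0, -0.35, 0, 0, 0, 0, 0, 0, -0.42, 0, 0, 0, 0, 0, 0, -0.42, 0, 0, -0.3, 0, 0, 0, -0.5, 0, 0, -0.8, 0, 0, 0, -0.7, 0, 0, -1, 0, 0, 0, -1, 0, 0, -1, 0, 0, 0, -1, 0, 0, -0.4, 0, 0, 0, -1, 0, 0, 0, 0, 0, 0, -1]'

```text
time: 16.23
position: [0.5047, 0.2844, 0.165]
tool_rot: [0.074, 0.997, 0.0, 0.001]
ft_force: [0.6, -0.4, -0.2]
grip_width: 0.0868
grip_force: 0.0
```

```bash
python3 - <<'E'
from h import *
go(.437,-.091,.13,81.5);go(.437,-.091,.048,81.5)
E
```

```text
t 16.23 pos [0.5047 0.2844 0.165 ] head 81.5 tilt [0.0024 0.0008] w 0.0868 | turn -0.0 shift [ 0.29 -9.53  0.86] q6 -1.1
t 16.23 pos [0.5047 0.2844 0.165 ] head 81.5 tilt [0.0024 0.0008] w 0.0868 | turn -0.0 shift [ 0.29 -9.53  2.91] q6 -1.1
```

Request:
jog_arm --motion '[0.03, -0.95, 0, 0, 0, 0, -1, 0.03, -0.95, 0, 0, 0, 0, -1, 0.03, -0.95, 0, 0, 0, 0, -1, 0.03, -0.95, 0, 0, 0, 0, -1, 0.03, -0.95, 0, 0, 0, 0, -1, 0.03, -0.95, 0, 0, 0, 0, -1, 0.03, -0.95, 0, 0, 0, 0, -1, 0.03, -0.95, 0, 0, 0, 0, -1, 0.03, -0.95, 0, 0, 0, 0, -1, 0.02, -0.98, 0, 0, 0, 0, -1, 0, 0, 0.7, 0, 0, 0, -1, 0, 0, 0, 0, 0, 0, -1]'

```text
time: 17.73
position: [0.4337, -0.0905, 0.1335]
tool_rot: [0.075, 0.997, 0.002, -0.004]
ft_force: [0.0, 0.4, 0.2]
grip_width: 0.0871
grip_force: 0.0
```

```bash
python3 - <<'E'
from h import *
go(.437,-.091,.048,81.5)
cv2.imwrite("pics/g.png",np.hstack([cv2.resize(robot.camera("scene")[150:260,280:420],None,fx=2.7,fy=2.7),cv2.resize(robot.camera("side")[160:260,120:250],None,fx=2.9,fy=2.97)]))
E
```

```text
t 17.73 pos [ 0.4337 -0.0905  0.1335] head 81.4 tilt [-0.007   0.0035] w 0.0871 | turn -0.03 shift [-0.1  -0.01  2.14] q6 -1.88
```

View pics/g.png

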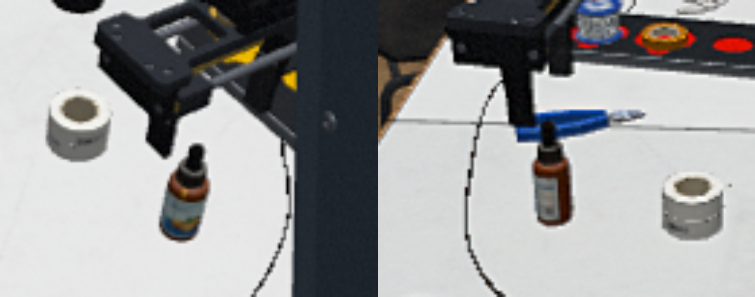

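The amber tape is seated in its cut-out (side view). The jaws are above the bottle, and the cloth tape is well clear of them.

Request:
jog_arm --motion '[-0.03, 0, 0.6, 0, 0, 0, -1, 0, 0, 0.7, 0, 0, 0, -1, 0, 0, 0.5, 0, 0, 0, -1, 0, 0, 0.2, 0, 0, 0, -1, 0, 0, 0, 0, 0, 0, -1, 0, 0, 0, 0, 0, 0, -1]'

```text
time: 18.58
position: [0.438, -0.0913, 0.0567]
tool_rot: [0.074, 0.997, -0.0, 0.001]
ft_force: [0.4, 0.9, -0.0]
grip_width: 0.0868
grip_force: 0.0
```

```bash
python3 - <<'E'
from h import *
go(.437,-.091,.048,81.5)
cv2.imwrite("pics/h.png",np.hstack([cv2.resize(robot.camera("scene")[150:260,280:420],None,fx=2.7,fy=2.7),cv2.resize(robot.camera("side")[160:260,120:250],None,fx=2.9,fy=2.97)]))
o=robot.get_obs()["position"];h=np.radians(81.5);u=np.array([np.cos(h),np.sin(h)])
for s in(-.05,.05):
  p=[*(o[:2]+s*u),o[2]-.011]; a=proj("scene",p);b=proj("side",p)
  print(((a-[280,150])*2.7).round(),((b-[120,160])*[2.9,2.97]+[378,0]).round())
p=[.437,-.091,.05];print(((proj("scene",p)-[280,150])*2.7).round(),((proj("side",p)-[120,160])*[2.9,2.97]+[378,0]).round())
E
```

```text
t 18.57 pos [ 0.438  -0.0913  0.0567] head 81.5 tilt [ 0.0013 -0.0007] w 0.0868 | turn 0.0 shift [0.03 0.   0.22] q6 -1.88
[233. 166.] [532. 204.]
[138. 212.] [568. 146.]
[188. 186.] [550. 169.]
```

View pics/h.png

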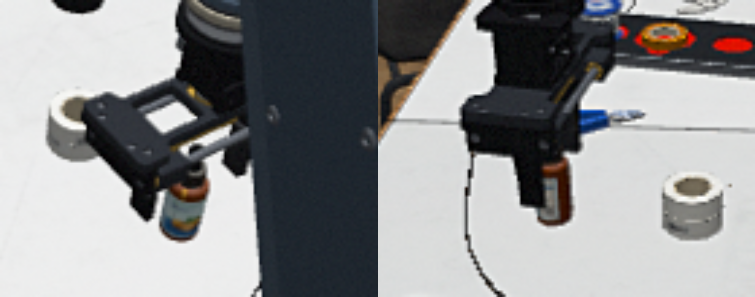

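The jaws straddle the bottle's body where the projection puts them. I'll go down 8 mm and close.

Request:
jog_arm --motion '[0.02, 0, 0.2, 0, 0, 0, -1, 0, 0, 0, 0, 0, 0, -1, 0, 0, 0, 0, 0, 0, 1, 0, 0, 0, 0, 0, 0, 1, 0, 0, 0, 0, 0, 0, 1, 0, 0, 0, 0, 0, 0, 1, 0, 0, 0, 0, 0, 0, 1, 0, 0, 0, 0, 0, 0, 1, 0, 0, 0, 0, 0, 0, 1, 0, 0, 0, 0, 0, 0, 1]' --grip_force 15

```text
time: 19.92
position: [0.4366, -0.0911, 0.0479]
tool_rot: [0.074, 0.997, 0.0, -0.0]
ft_force: [0.5, -0.1, 0.6]
grip_width: 0.0321
grip_force: 14.9
```

Request:
jog_arm --motion '[0, 0, -0.4, 0, 0, 0, 1, 0, 0, -0.9, 0, 0, 0, 1, 0, 0, -0.7, 0, 0, 0, 1, 0, 0, 0, 0, 0, 0, 1]'

```text
time: 20.42
position: [0.4378, -0.0917, 0.1295]
tool_rot: [0.074, 0.997, -0.001, 0.002]
ft_force: [0.3, -0.5, -0.2]
grip_width: 0.0318
grip_force: 14.9
```

```bash
python3 - <<'E'
from h import *
go(.5893,.2716,.075,81.5)
E
```

```text
t 20.43 pos [ 0.4378 -0.0917  0.1295] head 81.5 tilt [ 0.0042 -0.0021] w 0.0318 | turn -0.0 shift [-2.4   9.54  1.36] q6 -1.88
```

Request:
jog_arm --motion '[-0.24, 0.95, 0, 0, 0, 0, 1, -0.24, 0.95, 0, 0, 0, 0, 1, -0.24, 0.95, 0, 0, 0, 0, 1, -0.24, 0.95, 0, 0, 0, 0, 1, -0.24, 0.95, 0, 0, 0, 0, 1, -0.24, 0.95, 0, 0, 0, 0, 1, -0.24, 0.95, 0, 0, 0, 0, 1, -0.24, 0.95, 0, 0, 0, 0, 1, -0.24, 0.95, 0, 0, 0, 0, 1, -0.24, 0.99, 0, 0, 0, 0, 1, 0, 0, 0.8, 0, 0, 0, 1, 0, 0, 0.5, 0, 0, 0, 1]'

```text
time: 21.92
position: [0.5861, 0.2719, 0.0726]
tool_rot: [0.074, 0.997, -0.001, -0.002]
ft_force: [-0.8, -0.9, -2.0]
grip_width: 0.0316
grip_force: 14.9
```

Request:
jog_arm --motion '[0, 0, 0, 0, 0, 0, 1, 0, 0, 0, 0, 0, 0, 1, 0, 0, 0, 0, 0, 0, 1]'

```text
time: 22.3
position: [0.589, 0.2718, 0.0771]
tool_rot: [0.075, 0.997, 0.0, 0.001]
ft_force: [0.1, 0.4, -0.6]
grip_width: 0.032
grip_force: 14.9
```

```bash
python3 - <<'E'
from h import *
go(.5893,.2716,.057,81.5)
cv2.imwrite("pics/i.png",np.hstack([cv2.resize(robot.camera("scene")[210:330,100:250],None,fx=2.6,fy=2.6),cv2.resize(robot.camera("side")[115:200,180:300],None,fx=3.2,fy=3.67)]))
E
```

```text
t 22.3 pos [0.589  0.2718 0.0771] head 81.4 tilt [0.0021 0.0006] w 0.032 | turn -0.01 shift [-0.01 -0.    0.5 ] q6 -1.16
```

View pics/i.png

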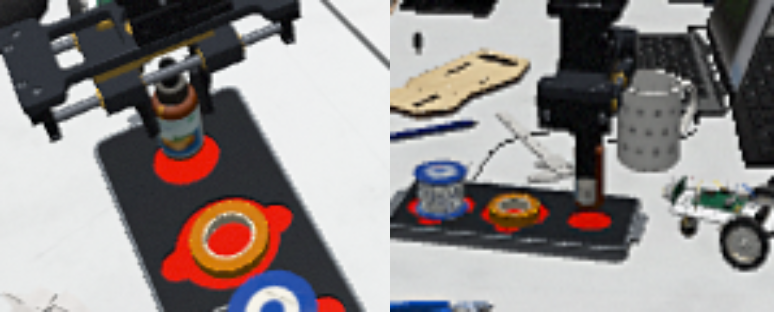

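The amber tape is flat in its cut-out, and the bottle is upright and centred over the small red one. Lowering.

Request:
jog_arm --motion '[0, 0, 0.3, 0, 0, 0, 1, 0, 0, 0.15, 0, 0, 0, 1, 0, 0, 0, 0, 0, 0, 1, 0, 0, 0, 0, 0, 0, 1, 0, 0, 0, 0, 0, 0, 1]'

```text
time: 23.02
position: [0.5881, 0.272, 0.0579]
tool_rot: [0.074, 0.997, -0.0, -0.0]
ft_force: [1.4, -0.3, 0.0]
grip_width: 0.0319
grip_force: 14.9
```

Request:
jog_arm --motion '[0, 0, 0.03, 0, 0, 0, 1, 0, 0, 0, 0, 0, 0, 1, 0, 0, 0, 0, 0, 0, 1]'

```text
time: 23.4
position: [0.5881, 0.272, 0.0568]
tool_rot: [0.074, 0.997, 0.0, 0.0]
ft_force: [-0.1, -0.3, -0.7]
grip_width: 0.0322
grip_force: 14.9
```

Request:
jog_arm --motion '[0, 0, 0.02, 0, 0, 0, 1, 0, 0, 0, 0, 0, 0, 1, 0, 0, 0, 0, 0, 0, 1]'

```text
time: 23.78
position: [0.5885, 0.2721, 0.0566]
tool_rot: [0.074, 0.997, 0.0, 0.001]
ft_force: [-0.1, -0.4, 5.3]
grip_width: 0.0318
grip_force: 14.9
```

Request:
jog_arm --motion '[0, 0, 0.02, 0, 0, 0, 1, 0, 0, 0, 0, 0, 0, 1, 0, 0, 0, 0, 0, 0, 1]'

```text
time: 24.15
position: [0.5888, 0.2725, 0.0563]
tool_rot: [0.074, 0.997, 0.001, 0.001]
ft_force: [-0.3, 1.9, 6.9]
grip_width: 0.0321
grip_force: 15.0
```

Request:
jog_arm --motion '[0, 0, -0.03, 0, 0, 0, 1, 0, 0, 0, 0, 0, 0, 0, 0, 0, 0, 0, 0, 0, -0.2, 0, 0, 0, 0, 0, 0, -0.2, 0, 0, 0, 0, 0, 0, -0.3, 0, 0, -0.5, 0, 0, 0, -0.4, 0, 0, -1, 0, 0, 0, -0.6, 0, 0, -1, 0, 0, 0, -1, 0, 0, 0, 0, 0, 0, -1]'

```text
time: 25.28
position: [0.5911, 0.2729, 0.1619]
tool_rot: [0.074, 0.997, 0.002, 0.005]
ft_force: [0.5, -0.6, -0.2]
grip_width: 0.0815
grip_force: 0.0
```

```bash
python3 - <<'E'
from h import *
h=np.radians(17.4);a=np.array([.4328,.0803])-.009*np.array([np.cos(h),np.sin(h)])
print(a);go(*a,.0155,107.4)
E
```

```text
[0.42421184 0.07760863]
t 25.27 pos [0.5911 0.2729 0.1619] head 81.5 tilt [0.01   0.0027] w 0.0815 | turn -6.48 shift [ 5.48 -3.41  3.61] q6 -1.16
```

Request:
jog_arm --motion '[0, 0, 0, 0, 0, -0.93, -1, 0, 0, 0, 0, 0, -0.93, -1, 0, 0, 0, 0, 0, -0.93, -1, 0, 0, 0, 0, 0, -0.93, -1, 0, 0, 0, 0, 0, -0.93, -1, 0, 0, 0, 0, 0, -0.93, -1, 0, 0, 0, 0, 0, -0.9, -1, 0.9, -0.57, 0, 0, 0, 0, -1, 0.9, -0.57, 0, 0, 0, 0, -1, 0.9, -0.57, 0, 0, 0, 0, -1, 0.9, -0.57, 0, 0, 0, 0, -1, 0.9, -0.57, 0, 0, 0, 0, -1]'

```text
time: 26.78
position: [0.4492, 0.1085, 0.1565]
tool_rot: [-0.151, 0.988, -0.0, -0.0]
ft_force: [-0.3, -0.9, 0.6]
grip_width: 0.0868
grip_force: 0.0
```

Request:
jog_arm --motion '[0.9, -0.57, 0.4, 0, 0, 0, -1, 0, 0, 0.9, 0, 0, 0, -1, 0, 0, 0.9, 0, 0, 0, -1, 0, 0, 0.7, 0, 0, 0, -1, 0, 0, 0, 0, 0, 0, -1, 0, 0, 0, 0, 0, 0, -1, 0, 0, 0, 0, 0, 0, -1]'

```text
time: 27.65
position: [0.4236, 0.0769, 0.0415]
tool_rot: [-0.151, 0.988, -0.0, 0.001]
ft_force: [1.3, -0.0, -0.1]
grip_width: 0.087
grip_force: 0.0
```

```bash
python3 - <<'E'
from h import *
go(.4242,.0776,.0155,107.4)
sc=robot.camera("scene");cv2.imwrite("pics/j.png",np.hstack([cv2.resize(sc[200:330,230:380],None,fx=2.6,fy=2.6),cv2.resize(robot.camera("side")[150:250,130:260],None,fx=3,fy=3.38)]))
E
```

```text
t 27.65 pos [0.4236 0.0769 0.0415] head 107.4 tilt [ 0.0024 -0.0002] w 0.087 | turn 0.0 shift [-0.02  0.01  0.65] q6 -1.96
```

View pics/j.png

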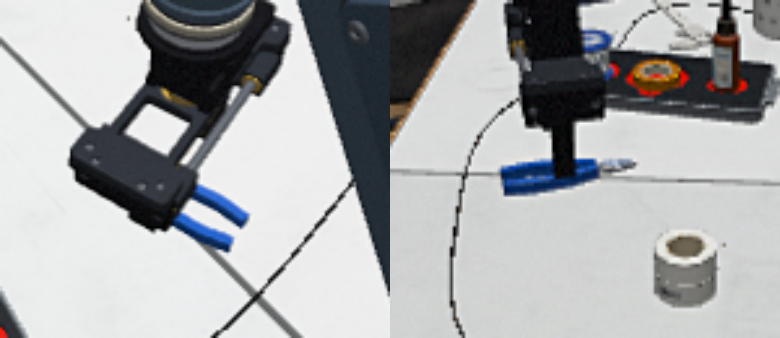

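The bottle stands in its cut-out, and the jaws straddle the cutters' grips just behind mid-length. Down and close.

Request:
jog_arm --motion '[-0.02, 0, 0.4, 0, 0, 0, -1, 0, 0, 0.25, 0, 0, 0, -1, 0, 0, 0, 0, 0, 0, -1, 0, 0, 0, 0, 0, 0, 1, 0, 0, 0, 0, 0, 0, 1, 0, 0, 0, 0, 0, 0, 1, 0, 0, 0, 0, 0, 0, 1, 0, 0, 0, 0, 0, 0, 1, 0, 0, 0, 0, 0, 0, 1, 0, 0, 0, 0, 0, 0, 1]' --grip_force 20

```text
time: 29.0
position: [0.4235, 0.0772, 0.0144]
tool_rot: [-0.151, 0.989, 0.0, -0.0]
ft_force: [0.1, 0.7, 1.1]
grip_width: 0.0374
grip_force: 19.9
```

Request:
jog_arm --motion '[0, 0, -0.4, 0, 0, 0, 1, 0, 0, -0.9, 0, 0, 0, 1, 0, 0, -0.9, 0, 0, 0, 1, 0, 0, -0.5, 0, 0, 0, 1, 0, 0, 0, 0, 0, 0, 1]'

```text
time: 29.62
position: [0.4245, 0.077, 0.1235]
tool_rot: [-0.151, 0.988, -0.0, 0.002]
ft_force: [0.4, -0.5, -0.8]
grip_width: 0.0375
grip_force: 19.9
```

```bash
python3 - <<'E'
from h import *
h=np.radians(-8.5);a=np.array([.4186,-.3018])-.009*np.array([np.cos(h),np.sin(h)])
print(a);go(*a,.0245,81.5)
sc=robot.camera("scene");d=robot.camera("side");cv2.imwrite("pics/k_s.png",sc);cv2.imwrite("pics/k_d.png",d)
E
```

```text
[ 0.40969886 -0.30046972]
t 29.62 pos [0.4245 0.077  0.1235] head 107.4 tilt [ 0.0036 -0.0004] w 0.0375 | turn 6.48 shift [-1.02 -9.39  2.48] q6 -1.96
```

Request:
jog_arm --motion '[0, 0, 0, 0, 0, 0.93, 1, 0, 0, 0, 0, 0, 0.93, 1, 0, 0, 0, 0, 0, 0.93, 1, 0, 0, 0, 0, 0, 0.93, 1, 0, 0, 0, 0, 0, 0.93, 1, 0, 0, 0, 0, 0, 0.93, 1, 0, 0, 0, 0, 0, 0.9, 1, -0.1, -0.94, 0, 0, 0, 0, 1, -0.1, -0.94, 0, 0, 0, 0, 1, -0.1, -0.94, 0, 0, 0, 0, 1, -0.1, -0.94, 0, 0, 0, 0, 1, -0.1, -0.94, 0, 0, 0, 0, 1]'

```text
time: 31.22
position: [0.4147, -0.1126, 0.1209]
tool_rot: [0.074, 0.997, 0.001, -0.001]
ft_force: [0.4, 1.1, -0.5]
grip_width: 0.0381
grip_force: 19.9
```

Request:
jog_arm --motion '[-0.1, -0.94, 0, 0, 0, 0, 1, -0.1, -0.94, 0, 0, 0, 0, 1, -0.1, -0.94, 0, 0, 0, 0, 1, -0.1, -0.94, 0, 0, 0, 0, 1, -0.1, -0.93, 0.3, 0, 0, 0, 1, 0, 0, 0.8, 0, 0, 0, 1, 0, 0, 0.6, 0, 0, 0, 1, 0, 0, 0, 0, 0, 0, 1, 0, 0, 0, 0, 0, 0, 1, 0, 0, 0, 0, 0, 0, 1]'

```text
time: 32.48
position: [0.408, -0.3005, 0.055]
tool_rot: [0.074, 0.997, -0.001, 0.001]
ft_force: [-0.1, 0.5, -0.7]
grip_width: 0.0374
grip_force: 19.9
```

```bash
python3 - <<'E'
from h import *
go(.4097,-.3005,.0235,81.5)
cv2.imwrite("pics/l.png",np.hstack([cv2.resize(robot.camera("scene")[120:250,320:490],None,fx=2.4,fy=2.4),cv2.resize(robot.camera("side")[210:330,90:260],None,fx=2.3,fy=2.6)]))
E
```

```text
t 32.48 pos [ 0.408  -0.3005  0.055 ] head 81.5 tilt [ 0.001  -0.0012] w 0.0374 | turn 0.0 shift [-0.04  0.01  0.79] q6 -2.28
```

View pics/l.png

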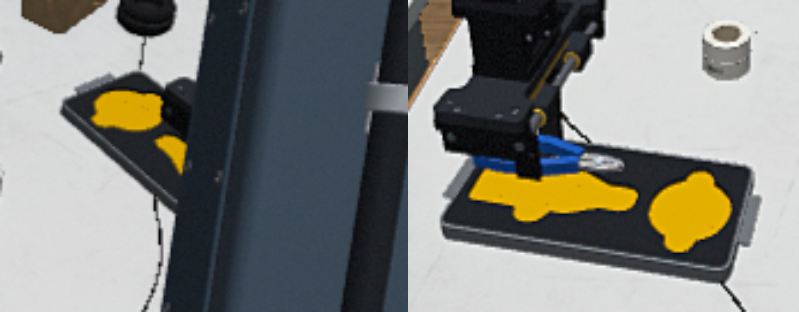

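The side view shows the cutters level above their cut-out, jaws toward +x: rear end about (118.7,271), jaw tip about (183,273.5). That was my last permitted picture, so the remaining checks will be numeric.

```bash
python3 - <<'E'
from h import *
d=robot.camera("side")
a=cast("side",(118.7,271.5),.047);b=cast("side",(183,273.5),.047)
print(a,b,(a+b)/2,np.linalg.norm(b-a),np.degrees(np.arctan2(*(b-a)[::-1])))
th=np.radians(-8.5);R=np.array([[np.cos(th),np.sin(th)],[-np.sin(th),np.cos(th)]])
P=[]
for c,st,m in blobs(d,(100,120,50),(125,255,255),(100,240,200,300)):
    ys,xs=np.nonzero(m);P+=[R@(cast("side",(x,y),.047)-[.4186,-.3018]) for x,y in zip(xs,ys)]
P=np.array(P)*1000
for x in range(-80,40,8):
    k=P[np.abs(P[:,0]-x)<3,1]
    if len(k): print((x,round(k.min()),round(k.max())),end=" ")
E
```

```text
[ 0.3508467  -0.31211786] [ 0.48684311 -0.31255854] [ 0.4188449 -0.3123382] 0.13599712482660173 -0.1856608778637054
(-72, -16, -16) (-64, -25, -15) (-56, -27, -13) (-48, -26, -15) (-40, -27, -13) (-32, -25, -15) (-24, -24, 24) (-16, 5, 22) (-8, -10, 24) (0, -22, 22) (8, -21, 19) (16, -19, 18) (24, -17, 16) (32, -13, -13)
```

Tray-frame extents are symmetric about the midline and run about -70 to +70 mm lengthwise, so the cutters are aligned. Lowering.

Request:
jog_arm --motion '[-0.02, 0, 0.4, 0, 0, 0, 1, 0, 0, 0.3, 0, 0, 0, 1, 0, 0, 0, 0, 0, 0, 1, 0, 0, 0, 0, 0, 0, 1, 0, 0, 0, 0, 0, 0, 1]'

```text
time: 33.25
position: [0.4085, -0.3005, 0.0265]
tool_rot: [0.074, 0.997, -0.0, 0.0]
ft_force: [0.1, -0.5, -0.4]
grip_width: 0.0375
grip_force: 19.9
```

Request:
jog_arm --motion '[0, 0, 0.03, 0, 0, 0, 1, 0, 0, 0, 0, 0, 0, 1, 0, 0, 0, 0, 0, 0, 1]'

```text
time: 33.62
position: [0.4084, -0.3004, 0.0253]
tool_rot: [0.074, 0.997, -0.0, 0.0]
ft_force: [-0.2, -1.0, -0.1]
grip_width: 0.0377
grip_force: 19.9
```

Request:
jog_arm --motion '[0, 0, 0.02, 0, 0, 0, 1, 0, 0, 0, 0, 0, 0, 1, 0, 0, 0, 0, 0, 0, 1]'

```text
time: 34.0
position: [0.4084, -0.3004, 0.0243]
tool_rot: [0.074, 0.997, -0.0, -0.0]
ft_force: [0.6, 0.2, -0.4]
grip_width: 0.0376
grip_force: 19.9
```

Request:
jog_arm --motion '[0, 0, 0.02, 0, 0, 0, 1, 0, 0, 0, 0, 0, 0, 1, 0, 0, 0, 0, 0, 0, 1]'

```text
time: 34.38
position: [0.4084, -0.3004, 0.0235]
tool_rot: [0.074, 0.997, 0.0, -0.0]
ft_force: [-0.1, 0.5, -0.7]
grip_width: 0.0377
grip_force: 19.9
```

Request:
jog_arm --motion '[0, 0, 0.02, 0, 0, 0, 1, 0, 0, 0, 0, 0, 0, 1, 0, 0, 0, 0, 0, 0, 1]'

```text
time: 34.75
position: [0.4084, -0.3004, 0.0234]
tool_rot: [0.074, 0.997, -0.0, 0.0]
ft_force: [-0.2, 0.4, 5.3]
grip_width: 0.0378
grip_force: 19.9
```

Contact at exactly the expected height. Releasing, then on to the cloth tape.

Request:
jog_arm --motion '[0, 0, -0.02, 0, 0, 0, 1, 0, 0, 0, 0, 0, 0, 0, 0, 0, 0, 0, 0, 0, -0.06, 0, 0, 0, 0, 0, 0, -0.06, 0, 0, -0.3, 0, 0, 0, -0.06, 0, 0, -0.8, 0, 0, 0, -0.6, 0, 0, -0.8, 0, 0, 0, -1, 0, 0, 0, 0, 0, 0, -1]'

```text
time: 35.75
position: [0.4097, -0.3017, 0.1023]
tool_rot: [0.074, 0.997, -0.002, 0.002]
ft_force: [-0.1, -1.5, -0.1]
grip_width: 0.0681
grip_force: 0.0
```

```bash
python3 - <<'E'
from h import *
go(.5653,-.0951,.0165,81.5)
d=robot.camera("side")
th=np.radians(-8.5);R=np.array([[np.cos(th),np.sin(th)],[-np.sin(th),np.cos(th)]])
P=[]
for c,st,m in blobs(d,(100,120,50),(125,255,255),(100,240,200,300)):
    ys,xs=np.nonzero(m);P+=[R@(cast("side",(x,y),.015)-[.4186,-.3018]) for x,y in zip(xs,ys)]
P=np.array(P)*1000
for x in range(-80,40,8):
    k=P[np.abs(P[:,0]-x)<3,1]
    if len(k): print((x,round(k.min()),round(k.max())),end=" ")
E
```

```text
t 35.75 pos [ 0.4097 -0.3017  0.1023] head 81.5 tilt [ 0.0041 -0.0047] w 0.0681 | turn -0.0 shift [-3.07  5.69  2.14] q6 -2.28
(-72, -11, 20) (-64, -22, 22) (-56, -24, 23) (-48, -23, 25) (-40, -25, 25) (-32, -26, 24) (-24, -25, 25) (-16, -23, 23) (-8, -25, 22) (0, -23, 20) (8, -22, 18) (16, -17, 16) (24, -16, 14) (32, -14, -8)
```

The cutters are seated and centred. Moving to the cloth tape.

Request:
jog_arm --motion '[-0.5, 0.95, 0, 0, 0, 0, -1, -0.5, 0.95, 0, 0, 0, 0, -1, -0.5, 0.95, 0, 0, 0, 0, -1, -0.5, 0.95, 0, 0, 0, 0, -1, -0.5, 0.95, 0, 0, 0, 0, -1, -0.55, 0.94, 0, 0, 0, 0, -1, 0, 0, 0, 0, 0, 0, -1, 0, 0, 0, 0, 0, 0, -1]'

```text
time: 36.8
position: [0.5616, -0.0931, 0.0985]
tool_rot: [0.074, 0.997, 0.0, -0.001]
ft_force: [-0.2, -1.1, -1.0]
grip_width: 0.0871
grip_force: 0.0
```

Request:
jog_arm --motion '[0, 0, 0.6, 0, 0, 0, -1, 0, 0, 0.8, 0, 0, 0, -1, 0, 0, 0.5, 0, 0, 0, -1, 0, 0, 0.15, 0, 0, 0, -1, 0, 0, 0, 0, 0, 0, -1, 0, 0, 0, 0, 0, 0, -1]'

```text
time: 37.55
position: [0.5632, -0.0939, 0.0184]
tool_rot: [0.075, 0.997, -0.0, 0.001]
ft_force: [-0.3, -0.7, 0.7]
grip_width: 0.087
grip_force: 0.0
```

```bash
python3 - <<'E'
from h import *
go(.5653,-.0951,.0165,81.5)
E
```

```text
t 37.55 pos [ 0.5632 -0.0939  0.0184] head 81.5 tilt [ 0.0014 -0.0005] w 0.087 | turn -0.01 shift [-0.06 -0.02  0.05] q6 -1.78
```

Request:
jog_arm --motion '[-0.05, -0.02, 0.03, 0, 0, 0, -1, 0, 0, 0, 0, 0, 0, -1, 0, 0, 0, 0, 0, 0, 1, 0, 0, 0, 0, 0, 0, 1, 0, 0, 0, 0, 0, 0, 1, 0, 0, 0, 0, 0, 0, 1, 0, 0, 0, 0, 0, 0, 1, 0, 0, 0, 0, 0, 0, 1]' --grip_force 20

```text
time: 38.55
position: [0.5645, -0.0943, 0.0163]
tool_rot: [0.074, 0.997, 0.0, -0.0]
ft_force: [0.5, 1.1, 0.4]
grip_width: 0.0536
grip_force: 20.0
```

Request:
jog_arm --motion '[0, 0, -0.4, 0, 0, 0, 1, 0, 0, -0.9, 0, 0, 0, 1, 0, 0, -0.8, 0, 0, 0, 1, 0, 0, 0, 0, 0, 0, 1]'

```text
time: 39.05
position: [0.5667, -0.0952, 0.1037]
tool_rot: [0.074, 0.997, -0.001, 0.003]
ft_force: [0.6, -0.7, -1.6]
grip_width: 0.0538
grip_force: 20.0
```

```bash
python3 - <<'E'
from h import *
go(.5482,-.3214,.06,81.5)
E
```

```text
t 39.05 pos [ 0.5667 -0.0952  0.1037] head 81.5 tilt [ 0.0066 -0.0026] w 0.0538 | turn -0.0 shift [-0.37 -5.66  1.1 ] q6 -1.78
```

Request:
jog_arm --motion '[-0.06, -0.94, 0, 0, 0, 0, 1, -0.06, -0.94, 0, 0, 0, 0, 1, -0.06, -0.94, 0, 0, 0, 0, 1, -0.06, -0.94, 0, 0, 0, 0, 1, -0.06, -0.94, 0, 0, 0, 0, 1, -0.06, -0.96, 0.2, 0, 0, 0, 1, 0, 0, 0.7, 0, 0, 0, 1, 0, 0, 0.2, 0, 0, 0, 1, 0, 0, 0, 0, 0, 0, 1, 0, 0, 0, 0, 0, 0, 1, 0, 0, 0, 0, 0, 0, 1]'

```text
time: 40.42
position: [0.546, -0.3204, 0.0573]
tool_rot: [0.074, 0.997, -0.001, 0.001]
ft_force: [0.1, -0.5, -1.4]
grip_width: 0.0535
grip_force: 20.0
```

```bash
python3 - <<'E'
from h import *
go(.5482,-.3214,.0255,81.5)
d=robot.camera("side");hsv=cv2.cvtColor(d,cv2.COLOR_BGR2HSV)
o=robot.get_obs()["position"];zb=o[2]-.0163
p,q=proj("side",[*o[:2],zb]),proj("side",[*o[:2],zb+.041]);print("expected base/top px",p,q)
for r in range(int(q[1])-4,int(p[1])+10,4): print(r,hsv[r,int(p[0])-16:int(p[0])+18,2])
E
```

```text
t 40.42 pos [ 0.546  -0.3204  0.0573] head 81.5 tilt [ 0.0013 -0.0011] w 0.0535 | turn 0.01 shift [-0.06 -0.02  0.8 ] q6 -2.13
expected base/top px [210.65691921 279.04807924] [210.08845633 263.42477388]
259 [ 58  60  59  59  58  61  59  58  62  63  60  61  60  60  58  56  59  44
  55  52  57  58  64  56  42  46  65  55  38   8  80 210 239 232]
263 [ 31  36  41  41  48  59  62  64  64  63  81  93  75  61  63  62  61  63
  65  59  59  63  51  27  50 102  33  24   3  90 227 239 233 232]
267 [ 20  29  23  29  33  33  30  38  37  32  34  34  29  31  32  27  33  33
  30  31  34  26  25  20  72 123  66  41 141 235 124 236 230 228]
271 [ 14  20  20  17  16  13  15  11  15  13  18  23  18  16  17  12  16  20
  17  12  16  19   7  31 131 221 116 129 122 114 133 231 251 247]
275 [ 12  20  17  19  17  16  18  18  18  16  23  16  20  18  18   6  20  47
  65  69  67  22  12  12  72 145 130 126 122 119 108  49  39  45]
279 [ 52  50  48  52  86 107  45  12  19  21  17  18  21  12  21  16  13  15
  15  22   8  10   5  46 122 133  97 124 120 116 110  49  46  46]
283 [ 43  50  43  49  45  80 131   3  16  17  19  20   9  20  11  17   5  28
  95 148 138 135 135 134 132 129 125 126 122 194 255 255 140  27]
287 [ 46  42 149 255 246 247 247  43  23  15  20  11  16  16  14  12   0  29
  97 146 138 140 139 169 207 254 245 241 238 238 237 238 238 242]
```

The tape's edges at row 279 (columns about 198–225) centre within 1 px of the expected position, so it's aligned. Lowering.

Request:
jog_arm --motion '[-0.03, -0.02, 0.4, 0, 0, 0, 1, 0, 0, 0.3, 0, 0, 0, 1, 0, 0, 0, 0, 0, 0, 1, 0, 0, 0, 0, 0, 0, 1, 0, 0, 0, 0, 0, 0, 1]'

```text
time: 41.1
position: [0.5466, -0.3217, 0.0286]
tool_rot: [0.074, 0.997, -0.0, 0.0]
ft_force: [0.5, -0.7, -0.4]
grip_width: 0.0539
grip_force: 20.0
```

Request:
jog_arm --motion '[0, 0, 0.04, 0, 0, 0, 1, 0, 0, 0, 0, 0, 0, 1, 0, 0, 0, 0, 0, 0, 1]'

```text
time: 41.48
position: [0.5464, -0.3215, 0.0269]
tool_rot: [0.074, 0.997, -0.0, 0.0]
ft_force: [0.0, -0.2, -0.1]
grip_width: 0.0537
grip_force: 20.0
```

Request:
jog_arm --motion '[0, 0, 0.02, 0, 0, 0, 1, 0, 0, 0, 0, 0, 0, 1, 0, 0, 0, 0, 0, 0, 1]'

```text
time: 41.85
position: [0.5464, -0.3214, 0.0259]
tool_rot: [0.074, 0.997, 0.0, -0.0]
ft_force: [-0.1, -0.4, -2.1]
grip_width: 0.054
grip_force: 20.0
```

Request:
jog_arm --motion '[0, 0, 0.02, 0, 0, 0, 1, 0, 0, 0, 0, 0, 0, 1, 0, 0, 0, 0, 0, 0, 1]'

```text
time: 42.22
position: [0.5465, -0.3215, 0.0254]
tool_rot: [0.074, 0.997, -0.0, 0.0]
ft_force: [0.0, 0.8, 0.7]
grip_width: 0.0536
grip_force: 20.0
```

Request:
jog_arm --motion '[0, 0, 0.02, 0, 0, 0, 1, 0, 0, 0, 0, 0, 0, 1, 0, 0, 0, 0, 0, 0, 1]'

```text
time: 42.6
position: [0.5465, -0.3215, 0.0253]
tool_rot: [0.074, 0.997, -0.0, 0.0]
ft_force: [-1.5, 1.0, 6.8]
grip_width: 0.0537
grip_force: 20.0
```

Contact at the expected height. Releasing and backing off to where the cameras can see.

Request:
jog_arm --motion '[0, 0, -0.02, 0, 0, 0, 1, 0, 0, 0, 0, 0, 0, -0.35, 0, 0, 0, 0, 0, 0, -0.4, 0, 0, 0, 0, 0, 0, -0.4, 0, 0, -0.3, 0, 0, 0, -0.4, 0, 0, -0.9, 0, 0, 0, -0.7, 0, 0, -1, 0, 0, 0, -1, 0, 0, -1, 0, 0, 0, -1, 0, 0.9, 0, 0, 0, 0, -1, 0, 0.9, 0, 0, 0, 0, -1, 0, 0.9, 0, 0, 0, 0, -1, 0, 0, 0, 0, 0, 0, -1]'

```text
time: 44.1
position: [0.5623, -0.212, 0.154]
tool_rot: [0.073, 0.997, 0.0, -0.0]
ft_force: [-0.1, -0.7, -0.3]
grip_width: 0.0868
grip_force: 0.0
```

```bash
python3 - <<'E'
from h import *
d=robot.camera("side");s=robot.camera("scene");hsv=cv2.cvtColor(d,cv2.COLOR_BGR2HSV)
th=np.radians(-8.5);R=np.array([[np.cos(th),np.sin(th)],[-np.sin(th),np.cos(th)]])
def rep(nm,n,im,lo,hi,roi,z,o):
    for c,st,m in blobs(im,lo,hi,roi,15):
        P=R@(cast(n,(st[0]+st[2]/2-.5,st[1]+st[3]/2-.5),z)-o); print(nm,n,"bbox",st[:4],"tray xy mm",(P*1000).round(1))
T1=np.array([.5049,.2843]);T2=np.array([.4641,-.3087])
rep("spool","side",d,(100,120,50),(125,255,255),(180,145,210,185),.029,T1)
rep("amber","side",d,(10,120,80),(24,255,255),(205,155,235,185),.015,T1)
rep("bottle","side",d,(5,60,30),(18,255,190),(236,140,256,182),.04,T1)
rep("floor","side",d,(20,150,100),(32,255,255),(100,255,250,320),.0115,T2)
rep("cut","side",d,(100,120,50),(125,255,255),(100,240,200,300),.015,T2)
o=[.5482,-.3214];p,q=proj("side",[*o,.009]),proj("side",[*o,.05]);print(p,q)
for r in range(int(q[1])-8,int(p[1])+16,5): print(r,hsv[r,194:232,2])
print("drv",[ (c.round(1)) for c,_,_ in blobs(d,(0,150,80),(8,255,255),(300,188,320,215))])
o=robot.get_obs();print(o["time"],o["position"],o["ft_force"].round(1))
E
```

```text
spool side bbox [180 149  17   4] tray xy mm [-159.5  142.5]
spool side bbox [188 159  16   6] tray xy mm [-97.2  40.2]
spool side bbox [189 170  15   5] tray xy mm [-67.7 -50.3]
bottle side bbox [239 168   8  10] tray xy mm [ 95.6 -44.1]
floor side bbox [149 270  27  11] tray xy mm [-37.1  25.8]
floor side bbox [116 273  74  22] tray xy mm [-46.7  -4.5]
floor side bbox [194 283  37  24] tray xy mm [ 88.2 -12.8]
cut side bbox [121 271  47  18] tray xy mm [-68.    0.4]
[212.11659094 291.04968191] [211.5949332  276.01148222]
268 [148 167 164 146 163 195 193 233 233 233 227 226 223 223 222 220 221 220
 221 220 220 220 221 222 222 223 222 222 222 222 221 222 220 220 223 219
 220 219]
273 [ 39  34  40  40  32  37 101 221 251 240 239 228 196 162 149  74  99 102
 104 103  98  87 160 208 209 237 238 236 244 242  11  15  23  35  27  39
  82 110]
278 [ 43  42  34  47 150 255 236 236 235 210 142  77  99 106 110 112 112 114
 115 117 115 113 115 106  99 136 209 239 236 245 253  42  32  41  39  44
  38  40]
283 [ 42  40  36  57 111 113 109 145 230 235 237 237 237 241 247 252 243 243
 246 252 242 241 241 239 240 236 216 115 103 105 123 181 137  19  36  48
  41  44]
288 [ 43  88 215 243 190  63 119 124 126 128 127 128 128 129 127 129 129 127
 126 128 131 126 127 125 123 120 117 113 114 105 110 185 237 229 234 237
 119  45]
293 [ 84 206 238 233 225 125 112  83 102 129 123  93 119 150 173 168 128 126
 136 172 160 141 105  66 122 121 117 113 110 111 121 219 231 232 238 175
  48  36]
298 [ 39  40  47  50 164 248 242 237 202 141 133 133 135 131 123 123 128 128
 123 124 125 120 120 122 125 121 168 213 245 245 234 111  49  46  44  40
  39  33]
303 [ 42  38  40  41  40  44  43 136 250 233 227 227 225 227 227 226 227 230
 236 233 108  48  46  42  43  47  43  39  41  42  45  40  41  42  42  38
  51 106]
drv [array([310.2, 199.3])]
44.2 [ 0.56275978 -0.2148144   0.1539094 ] [ 0.9 -0.5 -0.8]
```

```bash
python3 - <<'E'
from h import *
s=robot.camera("scene");a=cv2.imread("pics/k_d.png")
th=np.radians(-8.5);R=np.array([[np.cos(th),np.sin(th)],[-np.sin(th),np.cos(th)]]);T1=np.array([.5049,.2843])
for nm,n,im,lo,hi,roi,z in [("amber","scene",s,(8,120,80),(24,255,255),(165,280,215,320),.015),("amber","side",a,(8,120,80),(24,255,255),(205,155,235,185),.015),("spool","scene",s,(100,120,50),(125,255,255),(170,300,240,365),.029),("bottle","scene",s,(4,60,20),(22,255,200),(155,230,195,285),.045)]:
    for c,st,m in blobs(im,lo,hi,roi,20): print(nm,n,st,(1e3*(R@(cast(n,(st[0]+st[2]/2-.5,st[1]+st[3]/2-.5),z)-T1))).round(1))
p=[proj("scene",[.5893,.2716,z]).round() for z in(.009,.071,.111)];print("bottle expected",p)
E
```

```text
amber scene [172 287  32  29 411] [0.8 0. ]
amber side [210 168  17   9  80] [-0.9 -4. ]
spool scene [187 314  36  43 726] [-84.    0.9]
spool scene [200 326   9   8  59] [-74.4  -2.4]
bottle scene [159 249  18  15 132] [96.7 -0.1]
bottle scene [164 269  12   5  30] [60.6  9. ]
bottle expected [array([172., 270.]), array([167., 252.]), array([164., 239.])]
```

All five parts check out seated, and the robot is touching nothing.

```bash
python3 -c "
from rig import robot
print(robot.hand_in())"
```

```text
the job is handed in; nothing more can be done
None
```

Both kits are made up and handed in at about 44 s of the 144 s limit: solder spool, amber tape and flux bottle in the red-floored tray, cutters and cloth tape in the yellow-floored one. I touched none of the three bystanders; a camera check showed the screwdriver unmoved, but I didn't re-measure the tip cleaner or the robot car.

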